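Slide the flush copper plate out over the board's edge and rack it

TASK

The polished copper plate lies sunk between the strips of the roll-up board, so its sides cannot be gripped there. Lay the fingertips lightly on it and slide it out of the open front until a good third of it overhangs the edge, still lying flat; then take it by its two long edges, lift it clear and, without tipping or dropping it, slide it into the upper slot of the plate rack until it is fully home against the back stop, and let go. Never bear hard on the plate while it lies on the board (pressing with more than 12 N would scratch it), do not ram it into the rack, and leave the jar, the eraser and the tape roll where they are.

Things in the scene. Friction and masses are not known exactly. Their poses are not given: they have to be found in the camera images.
- plate_center (a point): centre (half-way up) of the loose copper plate: a flat polished rectangle 120 mm long (its x axis), 56 wide (y), 3 thick (z up), about 0.18 kg. At the start it lies on the leaf of the roll-up board between the strips, its top flush with them, 2.5 mm play at each side; its -x end points to the open front
- plate_front (a point): middle of the front (-x) end of the copper plate, half-way up, 60 mm from plate_center
- rollup_board: fixed board, 168 mm deep (x), 122 wide (y); origin under its middle, on the desk; x runs from its open front to its back. Side rails with steel strips and a back bar enclose a channel 61 mm wide, open to the front. Its floor, 45 mm above the desk, is a leaf hinged at the front edge on foam rubber: 110 mm behind the edge it yields 1 mm to 11 N; nearer the edge it is stiffer
- board_edge (a point): middle of the board's front edge, at the height of the channel's floor; the plate leaves here in the board's -x direction. Its front end starts 5 to 17 mm behind the edge. 50 mm behind the edge a sprung brass shoe in each rail nips the plate's edge, so that it takes about 2 N to slide it; fingertips that press with less than about 5 N slip on the plate
- plate_rack: fixed plywood rack, 85 mm deep (x), 86 wide (y), 80 high; origin under its middle, on the desk; open front to -x. Strips on its cheeks form two slots: the lower holds another plate, the upper is free, 62 mm wide between the cheeks, 12 mm high (50 to 62 mm above the desk). Between the strips it is open above (42 mm wide)
- rack_mouth (a point): middle of the upper slot's mouth, at the height of the ledges that carry the plate (50 mm above the desk). Two splayed guides at its sides stand 10 mm out in front of it
- rack_stop (a point): middle of the back stop's face, at the height of the ledges, 73 mm behind rack_mouth. Home, the plate's rear end touches it and 47 mm of the plate stand out of the mouth. A force on the plate of more than 30 N against the rack counts as ramming
- medium_jar: bystander: small black jar, 55 mm across, 54 mm high; origin under its middle
- eraser: bystander: eraser 21 x 45 x 13 mm lying on the desk; origin under its middle
- tape_roll: bystander: roll of masking tape lying flat, 101 x 112 x 24 mm; origin under its middle
- board_bed: the thin plywood leaf under the plate, 141 x 60 x 4 mm, the floor of the board's channel; origin at the middle of its front edge, on its top, where it is hinged. It must never carry more than 15 N (the plate's own weight of about 2 N included)

How it is judged:
On the way, in this order (a step that is already met when the one before it is completed fails the run):
1. the plate lies flat on the board and overhangs its front edge by 34 to 58 mm (x of plate_front in the frame of board_edge between -0.058 and -0.034 m and angle between plate_center's own z axis and vertical below 0.06 rad and contact force between plate and rollup_board above 0.3 N), for 0.2 s.
2. the plate is held in the fingers, lifted clear of the board (contact force between the fingers and plate above 3 N and contact force between plate and rollup_board below 0.05 N and height (world z) of plate_center above 0.05 m), for 0.2 s.
At the end, for the whole second after the job is handed in: The plate rests level on the ledges of the rack's upper slot, its rear end within 5 mm of the back stop, released and at rest (x of plate_center in the frame of rack_stop above -0.065 m and y of plate_center in the frame of rack_stop between -0.008 and 0.008 m and z of plate_center in the frame of rack_stop between -0.003 and 0.006 m and angle between plate_center's own z axis and vertical below 0.08 rad and linear speed of plate below 0.02 m/s); the robot touches nothing.
It fails at once if the plate is pressed onto the board's leaf with more than 15 N (contact force between plate and board_bed above 15 N).
It fails at once if the plate is rammed into the rack with more than 30 N (contact force between plate and plate_rack above 30 N).
It fails at once if the plate is tipped or dropped (angle between plate_center's own z axis and vertical above 0.5 rad or height (world z) of plate_center below 0.03 m).
It fails at once if the jar, the eraser or the tape roll is moved by more than 20 mm (distance of any of medium_jar, eraser, tape_roll from where it was at the start of the episode above 0.02 m).
It also fails if it takes over 56 s, if anything falls off the work surface, if the arm or the gripper's body presses on something with over 40 N, if the wrist force passes 120 N, or if a joint passes its speed limit or range.

ROBOT

A 6-joint arm with a two-finger parallel gripper is mounted at the origin on a cart in front of the work surface, level with it; the furniture and walls round the work are solid. World frame = base frame: x ahead of the robot, y to its left, z up, the work surface at z = 0. Lengths are in m, angles in rad, forces in N, time in s.
With the tool pointing down it reaches from about 0.425 to 0.95 m from the base axis. Payload 14.7 kg.
Tool frame: the origin (TCP) lies where the fingers leave the gripper's body, on its centre line; the fingertips stand 73 mm ahead of it and the grasp point (between the pads) lies 54 mm ahead of it; z points along the fingers, y is the line along which they close (so a half turn about z gives the same grasp; the last joint's range is limited). The gripper opens to 85 mm and grips with 20 to 120 N. Pads are 22 mm wide; open, the fingers measure 114 mm over their backs; the gripper's body (76 mm by 85 mm) begins 54 mm behind the grasp point. The pads swing forward as they close: fully open they stand 13 mm farther back than shut.
Start: joints at [-1.281, 0.48, 1.596, -0, 1.065, -0.047], TCP at [0.215, -0.613, 0.304] pointing down, gripper open.
Joint ranges: [-2.75, 2.75], [-0.82, 2.05], [0.23, 2.67], [-1.56, 4.7], [0.09, 2.69], [-2.92, 2.92]. Speed limits (rad/s): [1.89, 1.89, 2.39, 3.01, 3.01, 3.01].

INTERFACE

Orientations are given as a unit quaternion [x, y, z, w].
In Python, from plant import r, cams gives the robot as it stands. The module is installed in compiled form; this text tells all that it offers.
- The arm moves only by the tool send_rows, never from a script. Its argument "series" is a list of rows, each an object of numbers: "dx", "dy", "dz": the shift along the tool's x, y, z in cm; "rx", "ry", "rz": the turn, a rotation vector about the tool's x, y, z in degrees; "jaw": the opening, from 0 (shut) to 1 (fully open). A call has 1 to 12 rows; each row shifts and turns the commanded pose from where the row before left it, along the tool's axes as they then stand; what a row does not reach is not made up. A row lasts 1/10 s, in which the tool goes at most 50 mm and 8.59 degrees, less where a joint would pass 70% of its speed; a pose out of reach is approached as far as the arm can. A call is refused whole if a number of a shift passes 5 or a number of a turn 8.59, either way. A call with a gripper value outside its range is refused whole. The fingers move at their own pace and stop on an object; "newtons" is the grip in N (left out, the last holds). Time passes only in rows, so rows that do not move let the fingers close. It gives the time, the measured TCP pose, the force, the opening and the grip force at its end, in the units of the state.
- r.get_obs(): the state, without advancing time (a new reading comes with each control period).
- cams.grab_frame(name): name is "side" or "top"; returns a dict with "color" (420x560x3 uint8, red, green, blue), "fx", "fy", "cx", "cy" (pixels), "world_from_camera" (4x4, takes a point from camera to world coordinates). Camera axes: x right, y down, z forward; pixel columns grow to the right and rows downward; lengths in m; the calibration is good to about 2 mm. A picture is of the moment at which its call begins. There is no depth.
- r.close_job(): hands the job in; it is judged then, once.
The state is a dict: "clock": time; "joint_positions": joint angles; "qd": joint speeds; "effort": joint torques, N m; "ee_pos": TCP position; "ee_rot": TCP orientation; "wrist_force": force on the tool from outside, world axes, zero at the start; "moment": the same for the moment, N m; "opening": opening from 0.0 (shut) to 1.0 (fully open); "finger_force": force on a finger pad.
Only numpy, scipy, OpenCV 4.12 (cv2) and the standard library are available. Lean on these libraries where they do the work, as an engineer would, in place of code of your own. Each camera call takes 0.05 s, during which the arm holds its last target. There are 200 camera calls.

## Working session

There is one attempt and no reset: what is moved stays moved. The work goes in short steps, Python scripts to look and compute and a tool call to move; the robot and the scene stay as the last step left them, time stands still between calls to the robot, and variables do not carry over. Pictures are saved under pics/ and viewed, at most 10 in all, crops included, and the job is handed in when it is done.

Besides the shell and the picture viewer there is one more tool, called as name(argument=value, ...) on one line, values as JSON. send_rows: Moves the arm, as the interface text tells. Its arguments: {"type":"object","properties":{"series":{"type":"array"},"newtons":{"type":"number"}},"required":["series"]}

```bash
mkdir -p pics
python3 - <<'E'
from plant import r,cams
import cv2,pickle
o=r.get_obs();print(o)
for n in("top","side"):
    f=cams.grab_frame(n);pickle.dump(f,open(f"{n}0.pkl","wb"))
    print(n,f["fx"],f["fy"],f["cx"],f["cy"],f["world_from_camera"].round(4).tolist() if hasattr(f["world_from_camera"],'round') else f["world_from_camera"])
    cv2.imwrite(f"pics/{n}0.png",cv2.resize(f["color"][:,:,::-1],(800,600),interpolation=cv2.INTER_CUBIC))
E
```

```text
{'clock': 0.0, 'joint_positions': array([-1.28058620e+00,  4.80812214e-01,  1.59687170e+00,  1.59854018e-05,
        1.06508590e+00, -4.66064396e-02]), 'qd': array([-0.0005136 ,  0.00019899,  0.00011221,  0.00033445, -0.00178197,
       -0.00114537]), 'effort': array([-1.84845107e-03, -9.50640464e+01, -4.30189276e+01, -1.52920593e-04,
        1.22679674e-02,  2.82957240e-05]), 'ee_pos': array([ 0.21474286, -0.61316356,  0.30328588]), 'ee_rot': array([ 9.85853288e-01,  1.67609512e-01, -6.45749029e-05, -5.85069482e-04]), 'wrist_force': array([ 0.03111055, -0.69519308,  0.55579416]), 'moment': array([-0.04907765,  0.01283182, -0.02868094]), 'finger_force': 0.0, 'opening': 0.9998386209759915}
top 479.73693003188254 479.73693003188254 284.5830064042188 212.82753153491763 [[0.0026, -0.9847, 0.1744, 0.481], [-0.9999, -0.0005, 0.0123, 0.0886], [-0.0121, -0.1744, -0.9846, 1.0522], [0.0, 0.0, 0.0, 1.0]]
side 391.20627058816524 391.20627058816524 282.53934355242905 212.50823476506645 [[0.9895, -0.0888, 0.114, 0.5599], [-0.1444, -0.6415, 0.7534, -0.5482], [0.0062, -0.762, -0.6476, 0.6319], [0.0, 0.0, 0.0, 1.0]]
```

View pics/top0.png

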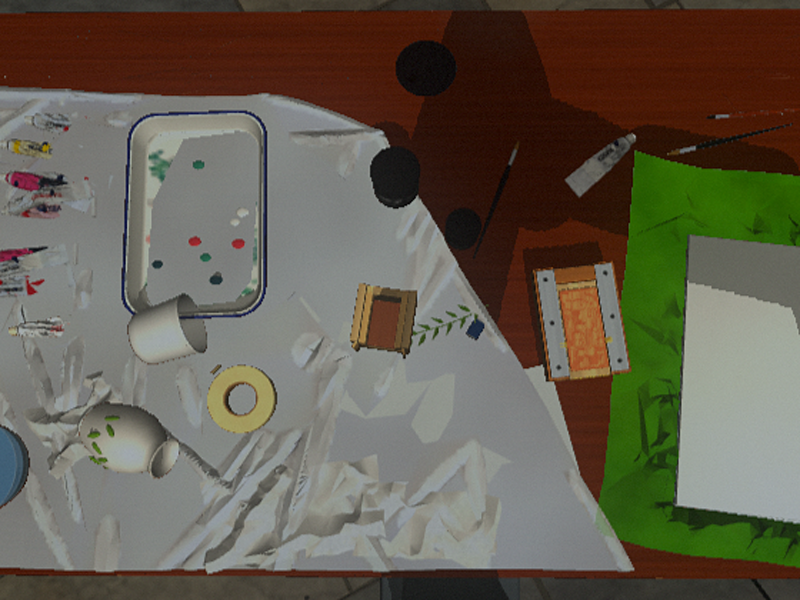

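View pics/side0.png

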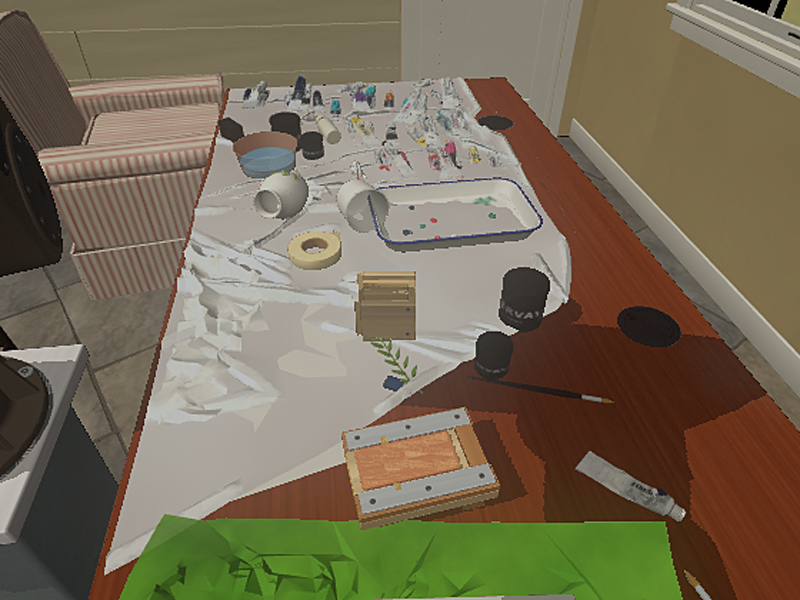

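The top view shows the board at about (582,322), open front at the bottom (toward the robot). The rack is at (385,320), the tape at (242,397), the jar at (463,228) and the eraser at (475,328). Next I'll enlarge the board and the rack.

Run:
```python
import cv2,pickle,numpy as np
t=pickle.load(open("top0.pkl","rb"))["color"][:,:,::-1];s=pickle.load(open("side0.pkl","rb"))["color"][:,:,::-1]
R=lambda a,x,y,w,h,k:cv2.resize(a[y:y+h,x:x+w],None,fx=k,fy=k,interpolation=cv2.INTER_CUBIC)
# top: board x365..445,y175..275 ; rack x235..315
a=np.hstack([R(t,365,172,80,100,5),R(t,235,172,80,100,5)])   #800x500
cv2.imwrite("pics/tc.png",a)
b=np.hstack([R(s,235,280,120,92,3.5)[:322],np.zeros((322,10,3),np.uint8),R(s,240,180,75,64,5)[:322].copy() if 0 else cv2.copyMakeBorder(R(s,240,180,75,64,5),0,2,0,0,0)])
cv2.imwrite("pics/sc.png",b);print(a.shape,b.shape)
```

```text
(500, 800, 3) (322, 805, 3)
```

View pics/tc.png

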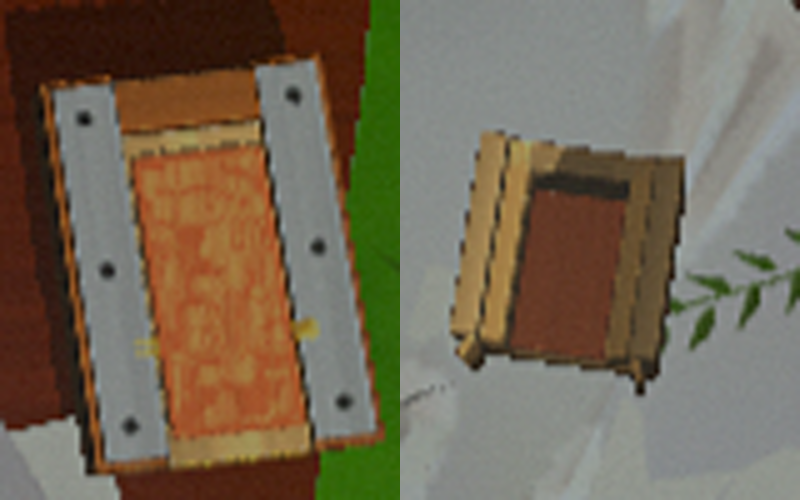

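View pics/sc.png

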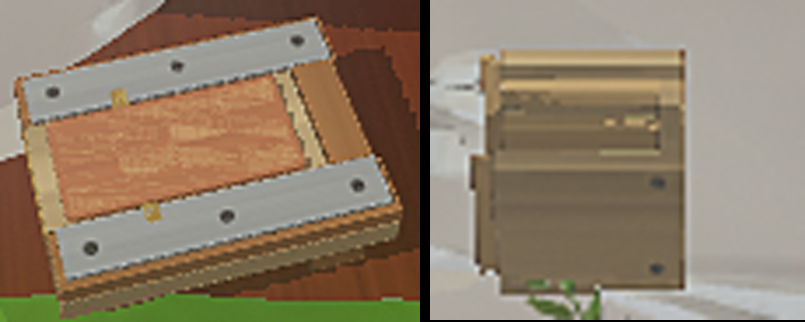

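The top crop shows the plate corners at (132,158), (268,148), (308,427), (170,437) and the leaf edge from (170,467) to (312,453). The rack's top corners are at (484,132), (685,157), (660,362), (455,335). The side crop shows the plate at (48,122), (275,75), (308,165), (68,222).

```bash
cat > h.py <<'E'
import numpy as np,pickle
def ray(f,p):
    T=np.array(f["world_from_camera"]);d=T[:3,:3]@np.array([(p[0]-f["cx"])/f["fx"],(p[1]-f["cy"])/f["fy"],1]);return T[:3,3],d
def at(f,p,z):
    o,d=ray(f,p);return o+d*(z-o[2])/d[2]
def proj(f,P):
    T=np.array(f["world_from_camera"]);c=T[:3,:3].T@(np.array(P)-T[:3,3]);return np.array([f["fx"]*c[0]/c[2]+f["cx"],f["fy"]*c[1]/c[2]+f["cy"]])
E
python3 - <<'E'
from h import *
t=pickle.load(open("top0.pkl","rb"));s=pickle.load(open("side0.pkl","rb"))
px=lambda u,v,ox,oy,k,off=0:((u-off+.5)/k-.5+ox,(v+.5)/k-.5+oy)
def show(n,pts):
    pts=np.array(pts);print(n,(pts[:,:2]*1000).round(1).tolist());return pts
A=show("plate top",[at(t,px(u,v,365,172,5),.048) for u,v in[(132,158),(268,148),(308,427),(170,437)]])
B=show("plate side",[at(s,px(u,v,235,280,3.5),.048) for u,v in[(275,75),(308,165),(68,222),(48,122)]])
C=show("strips",[at(t,px(u,v,365,172,5),.048) for u,v in[(53,92),(320,60),(380,437),(103,465)]])
D=show("leaf edge",[at(t,px(u,v,365,172,5),.045) for u,v in[(170,467),(312,453)]])
E=show("rack top",[at(t,px(u,v,235,172,5,400),.08) for u,v in[(484,132),(685,157),(660,362),(455,335)]])
F=show("rack side near top edge",[at(s,px(u,v,240,180,5,430),.08) for u,v in[(501,52),(684,52),(684,168),(500,168)]])
for n,P in(("plateT",A),("plateS",B),("strip",C),("rack",E),("rackS",F)):
    ax=(P[0]+P[1]-P[2]-P[3])/2 if n!='rackS' else (P[1]+P[2]-P[0]-P[3])/2
    print(n,P.mean(0)[:2].round(4),np.degrees(np.arctan2(ax[1],ax[0])).round(2),[np.linalg.norm(P[i]-P[(i+1)%4]).round(4) for i in range(4)])
E
```

```text
plate top [[679.8, -125.2], [684.2, -183.1], [565.5, -194.3], [561.3, -136.8]]
plate side [[682.0, -123.0], [687.1, -178.1], [567.9, -192.4], [562.9, -135.3]]
strips [[708.6, -92.6], [722.6, -207.1], [561.4, -224.0], [549.6, -108.5]]
leaf edge [[549.0, -137.0], [554.9, -196.3]]
rack top [[684.4, 169.6], [673.8, 86.3], [588.8, 96.5], [599.8, 180.2]]
rack side near top edge [[602.3, 183.4], [686.9, 171.7], [673.6, 89.2], [594.4, 100.2]]
plateT [ 0.6227 -0.1599] 5.47 [np.float64(0.058), np.float64(0.1192), np.float64(0.0577), np.float64(0.1191)]
plateS [ 0.625  -0.1572] 6.39 [np.float64(0.0553), np.float64(0.1201), np.float64(0.0573), np.float64(0.1198)]
strip [ 0.6355 -0.158 ] 5.86 [np.float64(0.1154), np.float64(0.1621), np.float64(0.1161), np.float64(0.1598)]
rack [0.6367 0.1331] -6.98 [np.float64(0.0839), np.float64(0.0856), np.float64(0.0844), np.float64(0.0853)]
rackS [0.6393 0.1361] -7.86 [np.float64(0.0855), np.float64(0.0836), np.float64(0.08), np.float64(0.0835)]
```

send_rows(series=[{"rz": 6.7, "jaw": 0}, {"rz": 6.7, "jaw": 0}, {"dx": 3.5, "dy": -2.9, "jaw": 0}, {"dx": 3.5, "dy": -2.9, "jaw": 0}, {"dx": 3.5, "dy": -2.9, "jaw": 0}, {"dx": 3.5, "dy": -2.9, "jaw": 0}, {"dx": 3.5, "dy": -2.9, "jaw": 0}, {"dx": 3.5, "dy": -2.9, "jaw": 0}, {"dx": 3.5, "dy": -2.9, "jaw": 0}, {"dx": 3.5, "dy": -2.9, "jaw": 0}, {"dx": 3.5, "dy": -2.9, "jaw": 0}, {"dx": 3.5, "dy": -2.9, "jaw": 0}], newtons=40)

```text
$.series[0]: bad value
```

send_rows(series=[{"dx": 0, "dy": 0, "dz": 0, "rx": 0, "ry": 0, "rz": 6.7, "jaw": 0.0}], newtons=40)

```text
clock: 0.2
ee_pos: [0.2148, -0.6132, 0.3034]
ee_rot: [0.994, 0.11, -0.0, -0.0]
wrist_force: [0.3, -0.6, -0.0]
opening: 0.86
finger_force: 0.0
```

All keys are needed.

send_rows(series=[{"dx": 0, "dy": 0, "dz": 0, "rx": 0, "ry": 0, "rz": 6.7, "jaw": 0}, {"dx": 3.5, "dy": -2.9, "dz": 0, "rx": 0, "ry": 0, "rz": 0, "jaw": 0}, {"dx": 3.5, "dy": -2.9, "dz": 0, "rx": 0, "ry": 0, "rz": 0, "jaw": 0}, {"dx": 3.5, "dy": -2.9, "dz": 0, "rx": 0, "ry": 0, "rz": 0, "jaw": 0}, {"dx": 3.5, "dy": -2.9, "dz": 0, "rx": 0, "ry": 0, "rz": 0, "jaw": 0}, {"dx": 3.5, "dy": -2.9, "dz": 0, "rx": 0, "ry": 0, "rz": 0, "jaw": 0}, {"dx": 3.5, "dy": -2.9, "dz": 0, "rx": 0, "ry": 0, "rz": 0, "jaw": 0}, {"dx": 3.5, "dy": -2.9, "dz": 0, "rx": 0, "ry": 0, "rz": 0, "jaw": 0}, {"dx": 3.5, "dy": -2.9, "dz": 0, "rx": 0, "ry": 0, "rz": 0, "jaw": 0}, {"dx": 3.5, "dy": -2.9, "dz": 0, "rx": 0, "ry": 0, "rz": 0, "jaw": 0}, {"dx": 3.5, "dy": -2.9, "dz": 0, "rx": 0, "ry": 0, "rz": 0, "jaw": 0}, {"dx": 3.5, "dy": -2.9, "dz": 0, "rx": 0, "ry": 0, "rz": 0, "jaw": 0}])

```text
clock: 1.4
ee_pos: [0.566, -0.255, 0.3037]
ee_rot: [0.999, 0.051, -0.0, -0.0]
wrist_force: [1.0, -1.4, -1.0]
opening: 0.001
finger_force: 0.0
```

send_rows(series=[{"dx": 2.8, "dy": -2.25, "dz": 0, "rx": 0, "ry": 0, "rz": 0, "jaw": 0}, {"dx": 2.8, "dy": -2.25, "dz": 1, "rx": 0, "ry": 0, "rz": 0, "jaw": 0}, {"dx": 2.8, "dy": -2.25, "dz": 2, "rx": 0, "ry": 0, "rz": 0, "jaw": 0}, {"dx": 2.8, "dy": -2.25, "dz": 2, "rx": 0, "ry": 0, "rz": 0, "jaw": 0}, {"dx": 0, "dy": 0, "dz": 4, "rx": 0, "ry": 0, "rz": 0, "jaw": 0}, {"dx": 0, "dy": 0, "dz": 4, "rx": 0, "ry": 0, "rz": 0, "jaw": 0}, {"dx": 0, "dy": 0, "dz": 2, "rx": 0, "ry": 0, "rz": 0, "jaw": 0}, {"dx": 0, "dy": 0, "dz": 1.5, "rx": 0, "ry": 0, "rz": 0, "jaw": 0}, {"dx": 0, "dy": 0, "dz": 0, "rx": 0, "ry": 0, "rz": 0, "jaw": 0}, {"dx": 0, "dy": 0, "dz": 0, "rx": 0, "ry": 0, "rz": 0, "jaw": 0}])

```text
clock: 2.4
ee_pos: [0.6676, -0.1558, 0.1396]
ee_rot: [0.999, 0.051, 0.0, 0.0]
wrist_force: [0.8, -0.0, 0.6]
opening: -0.003
finger_force: 0.0
```

Run:
```python
from plant import r,cams
import cv2,numpy as np
R=lambda a,x,y,w,h,k:cv2.resize(a[y:y+h,x:x+w],None,fx=k,fy=k,interpolation=cv2.INTER_CUBIC)
t=cams.grab_frame("top")["color"][:,:,::-1];s=cams.grab_frame("side")["color"][:,:,::-1]
cv2.imwrite("pics/p1.png",np.hstack([R(t,355,172,100,100,4),R(s,240,230,100,100,4)]))
o=r.get_obs();print(o["ee_pos"],o["wrist_force"],o["clock"])
```

```text
[ 0.66795255 -0.15589745  0.14041194] [-0.23563352 -0.4594691   0.63219516] 2.5
```

View pics/p1.png

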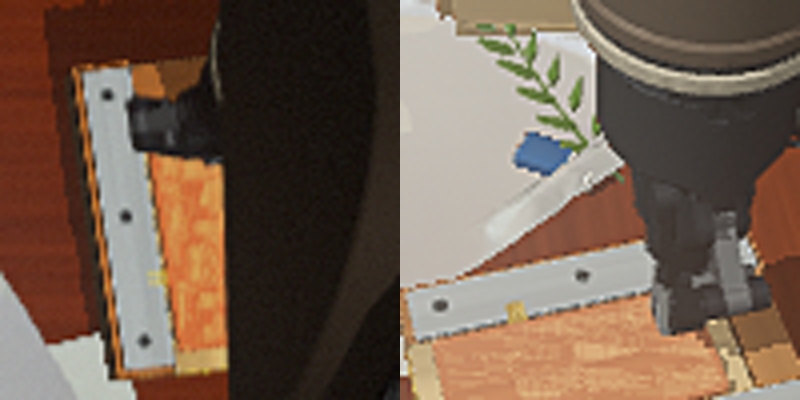

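The fingertips stand over the rear of the plate, about 19 mm above it. I'll descend slowly.

send_rows(series=[{"dx": 0, "dy": 0, "dz": 0.8, "rx": 0, "ry": 0, "rz": 0, "jaw": 0}, {"dx": 0, "dy": 0, "dz": 0.4, "rx": 0, "ry": 0, "rz": 0, "jaw": 0}, {"dx": 0, "dy": 0, "dz": 0.2, "rx": 0, "ry": 0, "rz": 0, "jaw": 0}, {"dx": 0, "dy": 0, "dz": 0, "rx": 0, "ry": 0, "rz": 0, "jaw": 0}, {"dx": 0, "dy": 0, "dz": 0, "rx": 0, "ry": 0, "rz": 0, "jaw": 0}])

```text
clock: 3.0
ee_pos: [0.6672, -0.1556, 0.1249]
ee_rot: [0.999, 0.051, -0.0, -0.0]
wrist_force: [-0.1, -0.1, 0.0]
opening: 0.005
finger_force: 0.0
```

send_rows(series=[{"dx": 0, "dy": 0, "dz": 0.1, "rx": 0, "ry": 0, "rz": 0, "jaw": 0}, {"dx": 0, "dy": 0, "dz": 0.05, "rx": 0, "ry": 0, "rz": 0, "jaw": 0}, {"dx": 0, "dy": 0, "dz": 0, "rx": 0, "ry": 0, "rz": 0, "jaw": 0}])

```text
clock: 3.3
ee_pos: [0.6671, -0.1555, 0.1234]
ee_rot: [0.999, 0.051, -0.0, -0.0]
wrist_force: [0.2, -0.8, 0.2]
opening: 0.001
finger_force: 0.0
```

send_rows(series=[{"dx": 0, "dy": 0, "dz": 0.05, "rx": 0, "ry": 0, "rz": 0, "jaw": 0}, {"dx": 0, "dy": 0, "dz": 0.05, "rx": 0, "ry": 0, "rz": 0, "jaw": 0}, {"dx": 0, "dy": 0, "dz": 0, "rx": 0, "ry": 0, "rz": 0, "jaw": 0}])

```text
clock: 3.6
ee_pos: [0.6671, -0.1555, 0.1223]
ee_rot: [0.999, 0.051, -0.0, -0.0]
wrist_force: [0.2, 0.0, 0.3]
opening: 0.0
finger_force: 0.0
```

send_rows(series=[{"dx": 0, "dy": 0, "dz": 0.05, "rx": 0, "ry": 0, "rz": 0, "jaw": 0}, {"dx": 0, "dy": 0, "dz": 0, "rx": 0, "ry": 0, "rz": 0, "jaw": 0}])

```text
clock: 3.8
ee_pos: [0.6672, -0.1556, 0.1218]
ee_rot: [0.999, 0.051, -0.0, -0.0]
wrist_force: [0.5, 0.5, -0.4]
opening: 0.002
finger_force: 0.0
```

send_rows(series=[{"dx": 0, "dy": 0, "dz": 0.05, "rx": 0, "ry": 0, "rz": 0, "jaw": 0}, {"dx": 0, "dy": 0, "dz": 0, "rx": 0, "ry": 0, "rz": 0, "jaw": 0}])

```text
clock: 4.0
ee_pos: [0.6671, -0.1556, 0.1213]
ee_rot: [0.999, 0.051, -0.0, -0.0]
wrist_force: [-0.8, 0.7, 0.0]
opening: 0.001
finger_force: 0.0
```

send_rows(series=[{"dx": 0, "dy": 0, "dz": 0.03, "rx": 0, "ry": 0, "rz": 0, "jaw": 0}, {"dx": 0, "dy": 0, "dz": 0, "rx": 0, "ry": 0, "rz": 0, "jaw": 0}])

```text
clock: 4.2
ee_pos: [0.6672, -0.1555, 0.121]
ee_rot: [0.999, 0.051, -0.0, -0.0]
wrist_force: [-0.2, 0.2, 0.4]
opening: -0.0
finger_force: 0.0
```

send_rows(series=[{"dx": 0, "dy": 0, "dz": 0.03, "rx": 0, "ry": 0, "rz": 0, "jaw": 0}, {"dx": 0, "dy": 0, "dz": 0, "rx": 0, "ry": 0, "rz": 0, "jaw": 0}])

```text
clock: 4.4
ee_pos: [0.6671, -0.1556, 0.1208]
ee_rot: [0.999, 0.051, -0.0, -0.0]
wrist_force: [1.0, 0.6, -0.3]
opening: -0.0
finger_force: 0.0
```

send_rows(series=[{"dx": 0, "dy": 0, "dz": 0.03, "rx": 0, "ry": 0, "rz": 0, "jaw": 0}, {"dx": 0, "dy": 0, "dz": 0, "rx": 0, "ry": 0, "rz": 0, "jaw": 0}])

```text
clock: 4.6
ee_pos: [0.6672, -0.1556, 0.1206]
ee_rot: [0.999, 0.051, 0.0, -0.0]
wrist_force: [0.6, 0.7, 2.1]
opening: -0.001
finger_force: 0.8
```

send_rows(series=[{"dx": 0, "dy": 0, "dz": 0.03, "rx": 0, "ry": 0, "rz": 0, "jaw": 0}, {"dx": 0, "dy": 0, "dz": 0, "rx": 0, "ry": 0, "rz": 0, "jaw": 0}])

```text
clock: 4.8
ee_pos: [0.6672, -0.1556, 0.1203]
ee_rot: [0.999, 0.051, 0.0, 0.0]
wrist_force: [-0.7, 0.5, 3.8]
opening: 0.001
finger_force: 1.9
```

send_rows(series=[{"dx": 0, "dy": 0, "dz": 0.03, "rx": 0, "ry": 0, "rz": 0, "jaw": 0}, {"dx": 0, "dy": 0, "dz": 0.02, "rx": 0, "ry": 0, "rz": 0, "jaw": 0}, {"dx": 0, "dy": 0, "dz": 0, "rx": 0, "ry": 0, "rz": 0, "jaw": 0}])

```text
clock: 5.1
ee_pos: [0.6672, -0.1556, 0.12]
ee_rot: [0.999, 0.051, 0.0, 0.0]
wrist_force: [-1.6, 1.0, 6.4]
opening: 0.0
finger_force: 3.3
```

send_rows(series=[{"dx": 0, "dy": 0, "dz": 0.015, "rx": 0, "ry": 0, "rz": 0, "jaw": 0}, {"dx": -0.1, "dy": 0, "dz": -0.001, "rx": 0, "ry": 0, "rz": 0, "jaw": 0}, {"dx": -0.1, "dy": 0, "dz": -0.001, "rx": 0, "ry": 0, "rz": 0, "jaw": 0}, {"dx": -0.1, "dy": 0, "dz": -0.001, "rx": 0, "ry": 0, "rz": 0, "jaw": 0}, {"dx": -0.1, "dy": 0, "dz": -0.001, "rx": 0, "ry": 0, "rz": 0, "jaw": 0}, {"dx": -0.1, "dy": 0, "dz": -0.001, "rx": 0, "ry": 0, "rz": 0, "jaw": 0}, {"dx": -0.1, "dy": 0, "dz": -0.001, "rx": 0, "ry": 0, "rz": 0, "jaw": 0}])

```text
clock: 5.8
ee_pos: [0.6621, -0.1563, 0.1202]
ee_rot: [0.999, 0.051, 0.001, 0.0]
wrist_force: [2.9, -0.6, 5.1]
opening: 0.005
finger_force: 2.7
```

send_rows(series=[{"dx": 0, "dy": 0, "dz": 0.025, "rx": 0, "ry": 0, "rz": 0, "jaw": 0}, {"dx": -0.1, "dy": 0, "dz": 0, "rx": 0, "ry": 0, "rz": 0, "jaw": 0}, {"dx": -0.1, "dy": 0, "dz": 0, "rx": 0, "ry": 0, "rz": 0, "jaw": 0}, {"dx": -0.1, "dy": 0, "dz": 0, "rx": 0, "ry": 0, "rz": 0, "jaw": 0}, {"dx": -0.1, "dy": 0, "dz": 0, "rx": 0, "ry": 0, "rz": 0, "jaw": 0}, {"dx": -0.1, "dy": 0, "dz": 0, "rx": 0, "ry": 0, "rz": 0, "jaw": 0}])

```text
clock: 6.4
ee_pos: [0.6573, -0.1569, 0.1201]
ee_rot: [0.999, 0.051, 0.001, 0.0]
wrist_force: [3.4, 1.1, 6.8]
opening: -0.0
finger_force: 3.4
```

```bash
cat > look.py <<'E'
from plant import r,cams
import cv2,numpy as np,sys
R=lambda a,x,y,w,h,k:cv2.resize(a[y:y+h,x:x+w],None,fx=k,fy=k,interpolation=cv2.INTER_CUBIC)
t=cams.grab_frame("top")["color"][:,:,::-1];s=cams.grab_frame("side")["color"][:,:,::-1]
T=[int(v) for v in sys.argv[2].split(",")];S=[int(v) for v in sys.argv[3].split(",")]
cv2.imwrite(f"pics/{sys.argv[1]}.png",np.hstack([R(t,*T,100,120,4),R(s,*S,100,120,4)]))
o=r.get_obs();print(o["ee_pos"],o["wrist_force"],o["finger_force"],o["clock"])
E
python3 look.py p2 355,172 230,270
```

```text
[ 0.65715782 -0.15691805  0.12006891] [1.91411888 0.82060124 7.37831568] 3.539437421131879 6.5
```

View pics/p2.png

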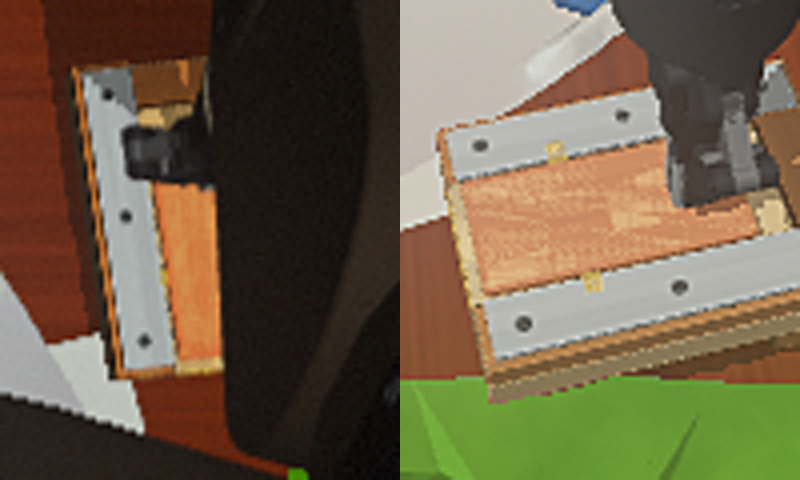

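The plate slid about 6 mm, with some slip at first. The grip on it is better at 7 N.

send_rows(series=[{"dx": -0.15, "dy": 0, "dz": 0.005, "rx": 0, "ry": 0, "rz": 0, "jaw": 0}, {"dx": -0.15, "dy": 0, "dz": 0, "rx": 0, "ry": 0, "rz": 0, "jaw": 0}, {"dx": -0.15, "dy": 0, "dz": -0.001, "rx": 0, "ry": 0, "rz": 0, "jaw": 0}, {"dx": -0.15, "dy": 0, "dz": -0.002, "rx": 0, "ry": 0, "rz": 0, "jaw": 0}, {"dx": -0.15, "dy": 0, "dz": -0.001, "rx": 0, "ry": 0, "rz": 0, "jaw": 0}, {"dx": -0.15, "dy": 0, "dz": -0.001, "rx": 0, "ry": 0, "rz": 0, "jaw": 0}])

```text
clock: 7.1
ee_pos: [0.6484, -0.1579, 0.1201]
ee_rot: [0.999, 0.051, 0.001, 0.0]
wrist_force: [3.3, 0.5, 6.8]
opening: -0.002
finger_force: 3.7
```

send_rows(series=[{"dx": -0.15, "dy": 0, "dz": 0, "rx": 0, "ry": 0, "rz": 0, "jaw": 0}, {"dx": -0.15, "dy": 0, "dz": -0.001, "rx": 0, "ry": 0, "rz": 0, "jaw": 0}, {"dx": -0.15, "dy": 0, "dz": -0.001, "rx": 0, "ry": 0, "rz": 0, "jaw": 0}, {"dx": -0.15, "dy": 0, "dz": -0.001, "rx": 0, "ry": 0, "rz": 0, "jaw": 0}, {"dx": -0.15, "dy": 0, "dz": -0.001, "rx": 0, "ry": 0, "rz": 0, "jaw": 0}, {"dx": -0.15, "dy": 0, "dz": -0.001, "rx": 0, "ry": 0, "rz": 0, "jaw": 0}, {"dx": -0.15, "dy": 0, "dz": -0.001, "rx": 0, "ry": 0, "rz": 0, "jaw": 0}])

```text
clock: 7.8
ee_pos: [0.638, -0.1589, 0.1202]
ee_rot: [0.999, 0.051, 0.001, 0.0]
wrist_force: [3.5, 0.1, 7.4]
opening: -0.0
finger_force: 3.9
```

send_rows(series=[{"dx": -0.15, "dy": 0, "dz": -0.001, "rx": 0, "ry": 0, "rz": 0, "jaw": 0}, {"dx": -0.15, "dy": 0, "dz": -0.001, "rx": 0, "ry": 0, "rz": 0, "jaw": 0}, {"dx": -0.15, "dy": 0, "dz": -0.002, "rx": 0, "ry": 0, "rz": 0, "jaw": 0}, {"dx": -0.15, "dy": 0, "dz": -0.001, "rx": 0, "ry": 0, "rz": 0, "jaw": 0}, {"dx": -0.15, "dy": 0, "dz": -0.001, "rx": 0, "ry": 0, "rz": 0, "jaw": 0}, {"dx": -0.15, "dy": 0, "dz": -0.002, "rx": 0, "ry": 0, "rz": 0, "jaw": 0}, {"dx": -0.15, "dy": 0, "dz": -0.001, "rx": 0, "ry": 0, "rz": 0, "jaw": 0}])

```text
clock: 8.5
ee_pos: [0.6276, -0.16, 0.1203]
ee_rot: [0.999, 0.051, 0.001, 0.0]
wrist_force: [2.3, -0.6, 7.9]
opening: 0.002
finger_force: 4.0
```

send_rows(series=[{"dx": -0.15, "dy": 0, "dz": -0.001, "rx": 0, "ry": 0, "rz": 0, "jaw": 0}, {"dx": -0.15, "dy": 0, "dz": -0.002, "rx": 0, "ry": 0, "rz": 0, "jaw": 0}, {"dx": -0.15, "dy": 0, "dz": -0.002, "rx": 0, "ry": 0, "rz": 0, "jaw": 0}, {"dx": -0.15, "dy": 0, "dz": -0.001, "rx": 0, "ry": 0, "rz": 0, "jaw": 0}, {"dx": -0.15, "dy": 0, "dz": -0.001, "rx": 0, "ry": 0, "rz": 0, "jaw": 0}, {"dx": -0.15, "dy": 0, "dz": -0.002, "rx": 0, "ry": 0, "rz": 0, "jaw": 0}, {"dx": -0.15, "dy": 0, "dz": -0.001, "rx": 0, "ry": 0, "rz": 0, "jaw": 0}])

```text
clock: 9.2
ee_pos: [0.6172, -0.1612, 0.1204]
ee_rot: [0.999, 0.051, 0.001, 0.0]
wrist_force: [3.6, -0.0, 8.3]
opening: -0.001
finger_force: 4.0
```

```bash
python3 look.py p3 355,172 210,260
```

```text
[ 0.6169366  -0.16112566  0.12039334] [ 2.56206091 -0.35327674  8.21429702] 4.318616208038293 9.3
```

View pics/p3.png

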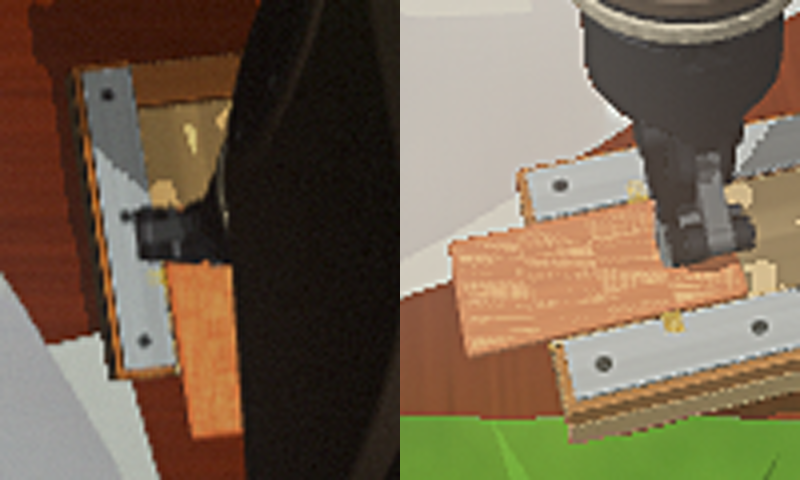

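The side crop shows the plate's front corners at (450,243) and (467,355), clear of the edge.

Run:
```python
from h import *
s=pickle.load(open("side0.pkl","rb"));t=pickle.load(open("top0.pkl","rb"))
P=[at(s,((u+.5)/4-.5+210,(v+.5)/4-.5+260),.048) for u,v in[(50,243),(67,355),(345,293)]]
print(np.round(P,4)); m=(P[0]+P[1])/2
u=np.array([.9947,.1028]);e=np.array([.5542,-.164]) # edge in side-camera terms
print("overhang",(e-m[:2])@u, "width",np.linalg.norm(P[0]-P[1]), "len",np.linalg.norm(P[1]-P[2]))
q=at(t,((190+.5)/4-.5+355,(438+.5)/4-.5+172),.048);print(q,(np.array([.552,-.1667])-q[:2])@u)
```

```text
[[ 0.5168 -0.141   0.048 ]
 [ 0.5222 -0.1956  0.048 ]
 [ 0.6396 -0.1833  0.048 ]]
overhang 0.03494168601815917 width 0.054916504084279276 len 0.11803440283060256
[ 0.51560259 -0.14228167  0.048     ] 0.03369429698635205
```

send_rows(series=[{"dx": -0.15, "dy": 0, "dz": -0.001, "rx": 0, "ry": 0, "rz": 0, "jaw": 0}, {"dx": -0.15, "dy": 0, "dz": -0.002, "rx": 0, "ry": 0, "rz": 0, "jaw": 0}, {"dx": -0.15, "dy": 0, "dz": -0.002, "rx": 0, "ry": 0, "rz": 0, "jaw": 0}, {"dx": -0.15, "dy": 0, "dz": -0.001, "rx": 0, "ry": 0, "rz": 0, "jaw": 0}, {"dx": -0.15, "dy": 0, "dz": -0.002, "rx": 0, "ry": 0, "rz": 0, "jaw": 0}, {"dx": -0.15, "dy": 0, "dz": -0.001, "rx": 0, "ry": 0, "rz": 0, "jaw": 0}, {"dx": -0.15, "dy": 0, "dz": -0.001, "rx": 0, "ry": 0, "rz": 0, "jaw": 0}, {"dx": -0.15, "dy": 0, "dz": -0.001, "rx": 0, "ry": 0, "rz": 0, "jaw": 0}, {"dx": -0.1, "dy": 0, "dz": -0.001, "rx": 0, "ry": 0, "rz": 0, "jaw": 0}])

```text
clock: 10.2
ee_pos: [0.6042, -0.1625, 0.1205]
ee_rot: [0.999, 0.051, 0.001, 0.0]
wrist_force: [1.9, 0.4, 8.3]
opening: 0.0
finger_force: 3.9
```

send_rows(series=[{"dx": 0, "dy": 0, "dz": -0.1, "rx": 0, "ry": 0, "rz": 0, "jaw": 0}, {"dx": 0, "dy": 0, "dz": -1.5, "rx": 0, "ry": 0, "rz": 0, "jaw": 0}, {"dx": 0, "dy": 0, "dz": -2.4, "rx": 0, "ry": 0, "rz": 0, "jaw": 1}, {"dx": -2, "dy": -0.1, "dz": 0, "rx": 0, "ry": 0, "rz": 0, "jaw": 1}, {"dx": -3, "dy": -0.1, "dz": 0, "rx": 0, "ry": 0, "rz": 0, "jaw": 1}, {"dx": -2.7, "dy": 0, "dz": 0, "rx": 0, "ry": 0, "rz": 0, "jaw": 1}, {"dx": 0, "dy": 0, "dz": 0, "rx": 0, "ry": 0, "rz": 0, "jaw": 1}, {"dx": 0, "dy": 0, "dz": 0, "rx": 0, "ry": 0, "rz": 0, "jaw": 1}])

```text
clock: 11.0
ee_pos: [0.5264, -0.1684, 0.1606]
ee_rot: [0.999, 0.051, 0.0, 0.0]
wrist_force: [0.4, -0.7, 0.8]
opening: 0.989
finger_force: 0.0
```

```bash
python3 look.py p4 355,202 200,250
```

```text
[ 0.52735738 -0.16834424  0.16032662] [ 0.54878576  0.34969075 -0.07882823] 0.0 11.1
```

View pics/p4.png

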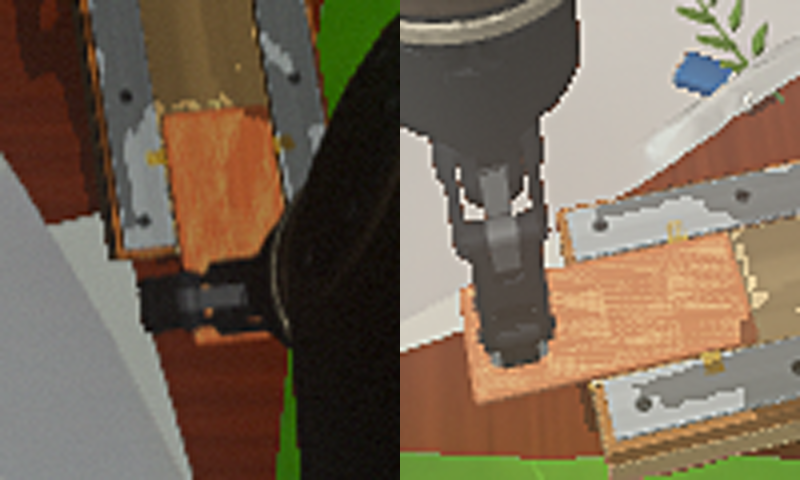

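The open fingers straddle the overhanging front part. I'll go down and grip.

send_rows(series=[{"dx": 0, "dy": 0, "dz": 2, "rx": 0, "ry": 0, "rz": 0, "jaw": 1}, {"dx": 0, "dy": 0, "dz": 2, "rx": 0, "ry": 0, "rz": 0, "jaw": 1}, {"dx": 0, "dy": 0, "dz": 1.5, "rx": 0, "ry": 0, "rz": 0, "jaw": 1}, {"dx": 0, "dy": 0, "dz": 0.9, "rx": 0, "ry": 0, "rz": 0, "jaw": 1}, {"dx": 0, "dy": 0, "dz": 0, "rx": 0, "ry": 0, "rz": 0, "jaw": 1}, {"dx": 0, "dy": 0, "dz": 0, "rx": 0, "ry": 0, "rz": 0, "jaw": 1}])

```text
clock: 11.7
ee_pos: [0.5267, -0.1681, 0.096]
ee_rot: [0.999, 0.052, 0.0, 0.0]
wrist_force: [-0.6, -0.3, 0.3]
opening: 1.002
finger_force: 0.0
```

send_rows(series=[{"dx": 0, "dy": 0, "dz": 0, "rx": 0, "ry": 0, "rz": 0, "jaw": 0.8}, {"dx": 0, "dy": 0, "dz": 0, "rx": 0, "ry": 0, "rz": 0, "jaw": 0.75}, {"dx": 0, "dy": 0, "dz": 0, "rx": 0, "ry": 0, "rz": 0, "jaw": 0.7}, {"dx": 0, "dy": 0, "dz": 0, "rx": 0, "ry": 0, "rz": 0, "jaw": 0.68}, {"dx": 0, "dy": 0, "dz": 0, "rx": 0, "ry": 0, "rz": 0, "jaw": 0.66}, {"dx": 0, "dy": 0, "dz": 0, "rx": 0, "ry": 0, "rz": 0, "jaw": 0.64}, {"dx": 0, "dy": 0, "dz": 0, "rx": 0, "ry": 0, "rz": 0, "jaw": 0.6}, {"dx": 0, "dy": 0, "dz": 0, "rx": 0, "ry": 0, "rz": 0, "jaw": 0.5}, {"dx": 0, "dy": 0, "dz": 0, "rx": 0, "ry": 0, "rz": 0, "jaw": 0.5}], newtons=50)

```text
clock: 12.6
ee_pos: [0.5263, -0.1682, 0.0958]
ee_rot: [0.999, 0.051, 0.0, 0.0]
wrist_force: [-0.4, -0.7, 4.5]
opening: 0.636
finger_force: 51.7
```

send_rows(series=[{"dx": 0, "dy": 0, "dz": -0.05, "rx": 0, "ry": 0, "rz": 0, "jaw": 0.5}, {"dx": 0, "dy": 0, "dz": -0.1, "rx": 0, "ry": 0, "rz": 0, "jaw": 0.5}, {"dx": 0, "dy": 0, "dz": -0.3, "rx": 0, "ry": 0, "rz": 0, "jaw": 0.5}, {"dx": 0, "dy": 0, "dz": -0.4, "rx": 0, "ry": 0, "rz": 0, "jaw": 0.5}, {"dx": 0, "dy": 0, "dz": -0.6, "rx": 0, "ry": 0, "rz": 0, "jaw": 0.5}, {"dx": 0, "dy": 0, "dz": -0.8, "rx": 0, "ry": 0, "rz": 0, "jaw": 0.5}, {"dx": 0, "dy": 0, "dz": -0.8, "rx": 0, "ry": 0, "rz": 0, "jaw": 0.5}, {"dx": 0, "dy": 0, "dz": -0.8, "rx": 0, "ry": 0, "rz": 0, "jaw": 0.5}, {"dx": 0, "dy": 0, "dz": 0, "rx": 0, "ry": 0, "rz": 0, "jaw": 0.5}, {"dx": 0, "dy": 0, "dz": 0, "rx": 0, "ry": 0, "rz": 0, "jaw": 0.5}], newtons=80)

```text
clock: 13.6
ee_pos: [0.5263, -0.1682, 0.1346]
ee_rot: [0.999, 0.051, 0.0, 0.0]
wrist_force: [-0.6, 0.2, -1.5]
opening: 0.62
finger_force: 84.2
```

```bash
python3 look.py p5 355,202 200,230
```

```text
[ 0.52607439 -0.1680556   0.13405356] [-0.67565577  0.64454861 -1.8743122 ] 84.17983174324036 13.7
```

View pics/p5.png

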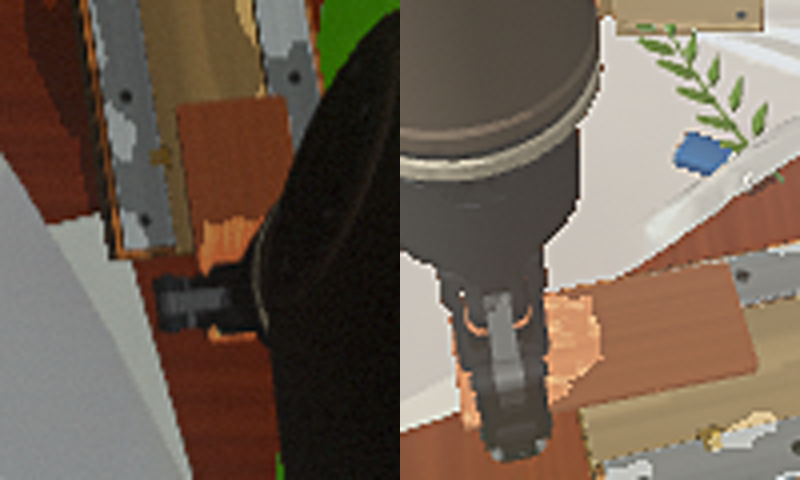

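The plate is lifted. Its rear corners are at (177,107) and (285,97) in the top crop, and at (727,263) and (757,370) in the side crop. I'll check level and offset.

Run:
```python
from h import *
s=pickle.load(open("side0.pkl","rb"));t=pickle.load(open("top0.pkl","rb"))
def tri(a,b):
    o1,d1=ray(t,((a[0]+.5)/4-.5+355,(a[1]+.5)/4-.5+202));o2,d2=ray(s,((b[0]-400+.5)/4-.5+200,(b[1]+.5)/4-.5+230))
    k=np.linalg.lstsq(np.c_[d1,-d2],o2-o1,rcond=None)[0];p,q=o1+k[0]*d1,o2+k[1]*d2;print(((p+q)/2).round(4),np.linalg.norm(p-q).round(4));return (p+q)/2
A=tri((177,107),(727,263));B=tri((285,97),(757,370));m=(A+B)/2
u=np.array([.9947,.1028]);d=m[:2]-np.array([.5262,-.1681]);print(m,"along",d@u,"lat",d@[-u[1],u[0]],"width",np.linalg.norm(A-B))
C=at(s,(200+67/4,230+430/4),.0845);print("front near",C)
```

```text
[ 0.6212 -0.1312  0.0859] 0.0018
[ 0.626 -0.186  0.086] 0.0011
[ 0.62359088 -0.15863398  0.08593117] along 0.09784781216131387 lat -0.0005959342443184266 width 0.05499397927822571
front near [ 0.51030751 -0.19676105  0.0845    ]
```

The plate is level and the grip is 22 mm from its front end. I'll carry it to in front of the rack.

send_rows(series=[{"dx": 0, "dy": 0, "dz": -0.5, "rx": 0, "ry": 0, "rz": 3.3, "jaw": 0.5}, {"dx": 0, "dy": 0, "dz": -0.5, "rx": 0, "ry": 0, "rz": 3.3, "jaw": 0.5}, {"dx": 0, "dy": 0, "dz": 0, "rx": 0, "ry": 0, "rz": 3.3, "jaw": 0.5}, {"dx": 0, "dy": 0, "dz": 0, "rx": 0, "ry": 0, "rz": 3.3, "jaw": 0.5}, {"dx": -1, "dy": -1, "dz": 0, "rx": 0, "ry": 0, "rz": 0, "jaw": 0.5}, {"dx": -1.8, "dy": -2, "dz": 0, "rx": 0, "ry": 0, "rz": 0, "jaw": 0.5}, {"dx": -1.8, "dy": -3, "dz": 0, "rx": 0, "ry": 0, "rz": 0, "jaw": 0.5}, {"dx": -1.8, "dy": -3, "dz": 0, "rx": 0, "ry": 0, "rz": 0, "jaw": 0.5}, {"dx": -1.8, "dy": -3, "dz": 0, "rx": 0, "ry": 0, "rz": 0, "jaw": 0.5}, {"dx": -1.1, "dy": -3, "dz": 0, "rx": 0, "ry": 0, "rz": 0, "jaw": 0.5}, {"dx": -1, "dy": -3, "dz": 0, "rx": 0, "ry": 0, "rz": 0, "jaw": 0.5}, {"dx": 0, "dy": -3, "dz": 0, "rx": 0, "ry": 0, "rz": 0, "jaw": 0.5}])

```text
clock: 14.9
ee_pos: [0.4482, 0.0547, 0.1439]
ee_rot: [0.998, -0.063, -0.001, 0.0]
wrist_force: [-0.2, -1.7, -1.1]
opening: 0.624
finger_force: 84.2
```

send_rows(series=[{"dx": 0, "dy": -3, "dz": 0, "rx": 0, "ry": 0, "rz": 0, "jaw": 0.5}, {"dx": 0, "dy": -3, "dz": 0, "rx": 0, "ry": 0, "rz": 0, "jaw": 0.5}, {"dx": 0, "dy": -2.5, "dz": 0, "rx": 0, "ry": 0, "rz": 0, "jaw": 0.5}, {"dx": 0, "dy": -2, "dz": 0, "rx": 0, "ry": 0, "rz": 0, "jaw": 0.5}, {"dx": 0, "dy": 0, "dz": 0, "rx": 0, "ry": 0, "rz": 0, "jaw": 0.5}, {"dx": 0, "dy": 0, "dz": 0, "rx": 0, "ry": 0, "rz": 0, "jaw": 0.5}])

```text
clock: 15.5
ee_pos: [0.4631, 0.1577, 0.1439]
ee_rot: [0.998, -0.063, -0.0, 0.0]
wrist_force: [-0.2, -0.8, -2.1]
opening: 0.627
finger_force: 84.2
```

send_rows(series=[{"dx": 0, "dy": 0, "dz": 1.5, "rx": 0, "ry": 0, "rz": 0, "jaw": 0.5}, {"dx": 0, "dy": 0, "dz": 1.5, "rx": 0, "ry": 0, "rz": 0, "jaw": 0.5}, {"dx": 0.5, "dy": 0, "dz": 0.9, "rx": 0, "ry": 0, "rz": 0, "jaw": 0.5}, {"dx": 1, "dy": 0, "dz": 0, "rx": 0, "ry": 0, "rz": 0, "jaw": 0.5}, {"dx": 0.5, "dy": 0, "dz": 0, "rx": 0, "ry": 0, "rz": 0, "jaw": 0.5}, {"dx": 0, "dy": 0, "dz": 0, "rx": 0, "ry": 0, "rz": 0, "jaw": 0.5}, {"dx": 0, "dy": 0, "dz": 0, "rx": 0, "ry": 0, "rz": 0, "jaw": 0.5}])

```text
clock: 16.2
ee_pos: [0.4842, 0.1548, 0.1057]
ee_rot: [0.998, -0.064, 0.0, -0.0]
wrist_force: [0.2, 0.5, -1.6]
opening: 0.622
finger_force: 84.2
```

```bash
python3 look.py p6 225,172 235,180
```

```text
[0.48380604 0.15485476 0.10557932] [-0.20957472  0.50326364 -1.88734747] 84.19736623764038 16.3
```

View pics/p6.png

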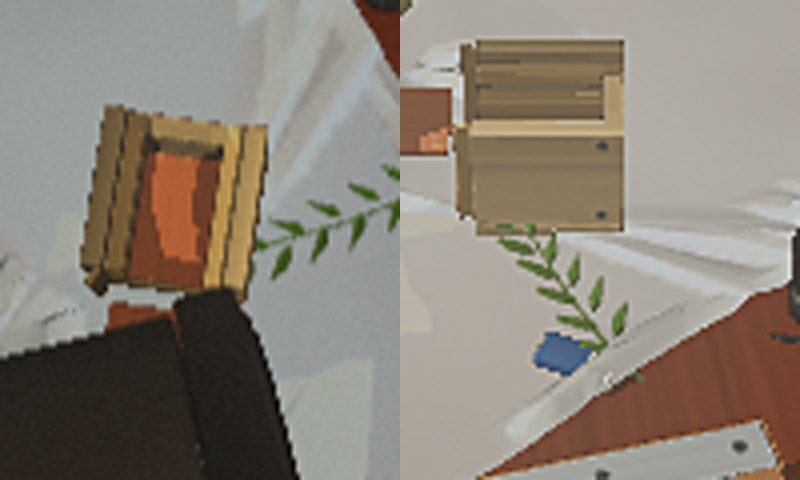

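The top crop shows the plate's left rear corner at (107,303). The side crop shows its rear end at (451,90) and (451,153), just in front of the guides. Now its place in the rack's frame.

Run:
```python
from h import *
s=pickle.load(open("side0.pkl","rb"));t=pickle.load(open("top0.pkl","rb"))
v=np.array([.9917,-.1288]);w=np.array([.1288,.9917])
def rel(P,c):d=P[:2]-c;return (d@v*1e3).round(1),(d@w*1e3).round(1)
ct=np.array([.6367,.1331]);cs=np.array([.6393,.1361])
for z in(.057,):
  print("top L",rel(at(t,((107.5)/4-.5+225,303.5/4-.5+172),z),ct))
  for n,b in(("far",(51,90)),("near",(51,153))): print("side",n,rel(at(s,((b[0]+.5)/4-.5+235,(b[1]+.5)/4-.5+180),z),cs))
# rack top corners in new side crop
for b in((75,40),(224,40),(224,128),(72,126)): print("rack",at(s,((b[0]+.5)/4-.5+235,(b[1]+.5)/4-.5+180),.08).round(4))
```

```text
top L (np.float64(-56.8), np.float64(29.8))
side far (np.float64(-58.1), np.float64(25.7))
side near (np.float64(-55.2), np.float64(-30.4))
rack [0.6014 0.185  0.08  ]
rack [0.6877 0.1731 0.08  ]
rack [0.6749 0.0944 0.08  ]
rack [0.5929 0.1075 0.08  ]
```

send_rows(series=[{"dx": 0.5, "dy": 0, "dz": 0, "rx": 0, "ry": 0, "rz": 0, "jaw": 0.5}, {"dx": 0.5, "dy": 0, "dz": 0, "rx": 0, "ry": 0, "rz": 0, "jaw": 0.5}, {"dx": 0.4, "dy": 0, "dz": 0, "rx": 0, "ry": 0, "rz": 0, "jaw": 0.5}, {"dx": 0.3, "dy": 0, "dz": 0, "rx": 0, "ry": 0, "rz": 0, "jaw": 0.5}, {"dx": 0, "dy": 0, "dz": 0, "rx": 0, "ry": 0, "rz": 0, "jaw": 0.5}])

```text
clock: 16.8
ee_pos: [0.5013, 0.1527, 0.1052]
ee_rot: [0.998, -0.064, 0.0, -0.0]
wrist_force: [0.3, -0.1, -0.7]
opening: 0.627
finger_force: 84.2
```

send_rows(series=[{"dx": 0.3, "dy": 0, "dz": 0, "rx": 0, "ry": 0, "rz": 0, "jaw": 0.5}, {"dx": 0.3, "dy": 0, "dz": 0, "rx": 0, "ry": 0, "rz": 0, "jaw": 0.5}, {"dx": 0.3, "dy": 0, "dz": 0, "rx": 0, "ry": 0, "rz": 0, "jaw": 0.5}, {"dx": 0, "dy": 0, "dz": 0, "rx": 0, "ry": 0, "rz": 0, "jaw": 0.5}])

```text
clock: 17.2
ee_pos: [0.5102, 0.1516, 0.1053]
ee_rot: [0.998, -0.064, 0.0, -0.0]
wrist_force: [0.8, 0.3, -1.6]
opening: 0.623
finger_force: 84.2
```

send_rows(series=[{"dx": 0.3, "dy": 0, "dz": 0, "rx": 0, "ry": 0, "rz": 0, "jaw": 0.5}, {"dx": 0.3, "dy": 0, "dz": 0, "rx": 0, "ry": 0, "rz": 0, "jaw": 0.5}, {"dx": 0.3, "dy": 0, "dz": 0, "rx": 0, "ry": 0, "rz": 0, "jaw": 0.5}, {"dx": 0.3, "dy": 0, "dz": 0, "rx": 0, "ry": 0, "rz": 0, "jaw": 0.5}, {"dx": 0.3, "dy": 0, "dz": 0, "rx": 0, "ry": 0, "rz": 0, "jaw": 0.5}, {"dx": 0, "dy": 0, "dz": 0, "rx": 0, "ry": 0, "rz": 0, "jaw": 0.5}])

```text
clock: 17.8
ee_pos: [0.5251, 0.1496, 0.1052]
ee_rot: [0.998, -0.064, 0.0, -0.0]
wrist_force: [-0.6, 0.4, -1.1]
opening: 0.621
finger_force: 84.2
```

send_rows(series=[{"dx": 0.3, "dy": 0, "dz": 0, "rx": 0, "ry": 0, "rz": 0, "jaw": 0.5}, {"dx": 0.3, "dy": 0, "dz": 0, "rx": 0, "ry": 0, "rz": 0, "jaw": 0.5}, {"dx": 0.3, "dy": 0, "dz": 0, "rx": 0, "ry": 0, "rz": 0, "jaw": 0.5}, {"dx": 0.3, "dy": 0, "dz": 0, "rx": 0, "ry": 0, "rz": 0, "jaw": 0.5}, {"dx": 0.3, "dy": 0, "dz": 0, "rx": 0, "ry": 0, "rz": 0, "jaw": 0.5}, {"dx": 0, "dy": 0, "dz": 0, "rx": 0, "ry": 0, "rz": 0, "jaw": 0.5}])

```text
clock: 18.4
ee_pos: [0.54, 0.1477, 0.1053]
ee_rot: [0.998, -0.064, 0.0, -0.0]
wrist_force: [-0.6, -0.0, -0.9]
opening: 0.623
finger_force: 84.2
```

send_rows(series=[{"dx": 0.3, "dy": 0, "dz": 0, "rx": 0, "ry": 0, "rz": 0, "jaw": 0.5}, {"dx": 0.3, "dy": 0, "dz": 0, "rx": 0, "ry": 0, "rz": 0, "jaw": 0.5}, {"dx": 0.3, "dy": 0, "dz": 0, "rx": 0, "ry": 0, "rz": 0, "jaw": 0.5}, {"dx": 0.3, "dy": 0, "dz": 0, "rx": 0, "ry": 0, "rz": 0, "jaw": 0.5}, {"dx": 0.3, "dy": 0, "dz": 0, "rx": 0, "ry": 0, "rz": 0, "jaw": 0.5}, {"dx": 0, "dy": 0, "dz": 0, "rx": 0, "ry": 0, "rz": 0, "jaw": 0.5}])

```text
clock: 19.0
ee_pos: [0.5548, 0.1458, 0.1053]
ee_rot: [0.998, -0.064, 0.0, -0.0]
wrist_force: [0.2, 1.0, -2.0]
opening: 0.623
finger_force: 84.2
```

send_rows(series=[{"dx": 0.2, "dy": 0, "dz": 0, "rx": 0, "ry": 0, "rz": 0, "jaw": 0.5}, {"dx": 0.2, "dy": 0, "dz": 0, "rx": 0, "ry": 0, "rz": 0, "jaw": 0.5}, {"dx": 0.2, "dy": 0, "dz": 0, "rx": 0, "ry": 0, "rz": 0, "jaw": 0.5}, {"dx": 0.2, "dy": 0, "dz": 0, "rx": 0, "ry": 0, "rz": 0, "jaw": 0.5}, {"dx": 0, "dy": 0, "dz": 0, "rx": 0, "ry": 0, "rz": 0, "jaw": 0.5}])

```text
clock: 19.5
ee_pos: [0.5626, 0.1448, 0.1053]
ee_rot: [0.998, -0.064, 0.0, -0.0]
wrist_force: [-0.1, -0.4, -0.5]
opening: 0.622
finger_force: 84.2
```

send_rows(series=[{"dx": 0.1, "dy": 0, "dz": 0, "rx": 0, "ry": 0, "rz": 0, "jaw": 0.5}, {"dx": 0.1, "dy": 0, "dz": 0, "rx": 0, "ry": 0, "rz": 0, "jaw": 0.5}, {"dx": 0.1, "dy": 0, "dz": 0, "rx": 0, "ry": 0, "rz": 0, "jaw": 0.5}, {"dx": 0.1, "dy": 0, "dz": 0, "rx": 0, "ry": 0, "rz": 0, "jaw": 0.5}, {"dx": 0.1, "dy": 0, "dz": 0, "rx": 0, "ry": 0, "rz": 0, "jaw": 0.5}, {"dx": 0, "dy": 0, "dz": 0, "rx": 0, "ry": 0, "rz": 0, "jaw": 0.5}])

```text
clock: 20.1
ee_pos: [0.5674, 0.1442, 0.1052]
ee_rot: [0.998, -0.064, 0.0, -0.0]
wrist_force: [-0.1, 0.8, -2.6]
opening: 0.617
finger_force: 84.2
```

send_rows(series=[{"dx": 0.05, "dy": 0, "dz": 0, "rx": 0, "ry": 0, "rz": 0, "jaw": 0.5}, {"dx": 0.05, "dy": 0, "dz": 0, "rx": 0, "ry": 0, "rz": 0, "jaw": 0.5}, {"dx": 0, "dy": 0, "dz": 0, "rx": 0, "ry": 0, "rz": 0, "jaw": 0.5}])

```text
clock: 20.4
ee_pos: [0.5683, 0.1441, 0.1053]
ee_rot: [0.998, -0.064, 0.0, -0.0]
wrist_force: [0.6, -0.0, -1.2]
opening: 0.623
finger_force: 84.2
```

Still free. I'll continue in half-millimetre steps until it touches the stop.

send_rows(series=[{"dx": 0.05, "dy": 0, "dz": 0, "rx": 0, "ry": 0, "rz": 0, "jaw": 0.5}, {"dx": 0.05, "dy": 0, "dz": 0, "rx": 0, "ry": 0, "rz": 0, "jaw": 0.5}, {"dx": 0, "dy": 0, "dz": 0, "rx": 0, "ry": 0, "rz": 0, "jaw": 0.5}])

```text
clock: 20.7
ee_pos: [0.5693, 0.1439, 0.1052]
ee_rot: [0.998, -0.064, 0.0, -0.0]
wrist_force: [-0.1, 0.6, -2.1]
opening: 0.626
finger_force: 84.2
```

send_rows(series=[{"dx": 0.05, "dy": 0, "dz": 0, "rx": 0, "ry": 0, "rz": 0, "jaw": 0.5}, {"dx": 0, "dy": 0, "dz": 0, "rx": 0, "ry": 0, "rz": 0, "jaw": 0.5}])

```text
clock: 20.9
ee_pos: [0.5698, 0.1439, 0.1052]
ee_rot: [0.998, -0.064, 0.0, -0.0]
wrist_force: [-0.0, 1.1, -1.1]
opening: 0.623
finger_force: 84.2
```

send_rows(series=[{"dx": 0.05, "dy": 0, "dz": 0, "rx": 0, "ry": 0, "rz": 0, "jaw": 0.5}, {"dx": 0, "dy": 0, "dz": 0, "rx": 0, "ry": 0, "rz": 0, "jaw": 0.5}])

```text
clock: 21.1
ee_pos: [0.5699, 0.1438, 0.1052]
ee_rot: [0.998, -0.064, -0.0, 0.0]
wrist_force: [-2.0, 1.2, -1.1]
opening: 0.623
finger_force: 84.2
```

The plate touches at 0.570, within 1.3 mm of the expected home position. I'll back off slightly and lower it onto the ledges.

send_rows(series=[{"dx": -0.05, "dy": 0, "dz": 0, "rx": 0, "ry": 0, "rz": 0, "jaw": 0.5}, {"dx": 0, "dy": 0, "dz": 0.1, "rx": 0, "ry": 0, "rz": 0, "jaw": 0.5}, {"dx": 0, "dy": 0, "dz": 0.1, "rx": 0, "ry": 0, "rz": 0, "jaw": 0.5}, {"dx": 0, "dy": 0, "dz": 0.05, "rx": 0, "ry": 0, "rz": 0, "jaw": 0.5}, {"dx": 0, "dy": 0, "dz": 0, "rx": 0, "ry": 0, "rz": 0, "jaw": 0.5}])

```text
clock: 21.6
ee_pos: [0.5698, 0.1439, 0.1027]
ee_rot: [0.998, -0.064, 0.0, -0.0]
wrist_force: [-0.0, -0.3, -0.2]
opening: 0.622
finger_force: 84.2
```

send_rows(series=[{"dx": 0, "dy": 0, "dz": 0.05, "rx": 0, "ry": 0, "rz": 0, "jaw": 0.5}, {"dx": 0, "dy": 0, "dz": 0.05, "rx": 0, "ry": 0, "rz": 0, "jaw": 0.5}, {"dx": 0, "dy": 0, "dz": 0, "rx": 0, "ry": 0, "rz": 0, "jaw": 0.5}])

```text
clock: 21.9
ee_pos: [0.5698, 0.1439, 0.1018]
ee_rot: [0.998, -0.064, 0.0, -0.0]
wrist_force: [-0.6, -0.3, 0.5]
opening: 0.623
finger_force: 84.3
```

send_rows(series=[{"dx": 0, "dy": 0, "dz": 0.05, "rx": 0, "ry": 0, "rz": 0, "jaw": 0.5}, {"dx": 0, "dy": 0, "dz": 0, "rx": 0, "ry": 0, "rz": 0, "jaw": 0.5}])

```text
clock: 22.1
ee_pos: [0.5698, 0.1439, 0.1013]
ee_rot: [0.998, -0.064, 0.0, -0.0]
wrist_force: [-0.0, 0.0, 3.2]
opening: 0.62
finger_force: 84.5
```

It rests on the ledges. I'll ease the grip and open.

send_rows(series=[{"dx": 0, "dy": 0, "dz": 0, "rx": 0, "ry": 0, "rz": 0, "jaw": 0.5}, {"dx": 0, "dy": 0, "dz": 0, "rx": 0, "ry": 0, "rz": 0, "jaw": 0.5}, {"dx": 0, "dy": 0, "dz": 0, "rx": 0, "ry": 0, "rz": 0, "jaw": 0.63}, {"dx": 0, "dy": 0, "dz": 0, "rx": 0, "ry": 0, "rz": 0, "jaw": 0.65}, {"dx": 0, "dy": 0, "dz": 0, "rx": 0, "ry": 0, "rz": 0, "jaw": 0.68}, {"dx": 0, "dy": 0, "dz": 0, "rx": 0, "ry": 0, "rz": 0, "jaw": 0.75}, {"dx": 0, "dy": 0, "dz": 0, "rx": 0, "ry": 0, "rz": 0, "jaw": 0.85}, {"dx": 0, "dy": 0, "dz": 0, "rx": 0, "ry": 0, "rz": 0, "jaw": 0.95}, {"dx": 0, "dy": 0, "dz": 0, "rx": 0, "ry": 0, "rz": 0, "jaw": 0.95}], newtons=20)

```text
clock: 23.0
ee_pos: [0.5697, 0.1439, 0.1012]
ee_rot: [0.998, -0.064, 0.0, -0.0]
wrist_force: [-0.0, -0.5, 1.3]
opening: 0.949
finger_force: 0.0
```

send_rows(series=[{"dx": 0, "dy": 0, "dz": -1, "rx": 0, "ry": 0, "rz": 0, "jaw": 0.95}, {"dx": 0, "dy": 0, "dz": -3, "rx": 0, "ry": 0, "rz": 0, "jaw": 0.95}, {"dx": 0, "dy": 0, "dz": -3, "rx": 0, "ry": 0, "rz": 0, "jaw": 0.95}, {"dx": -3, "dy": 0, "dz": 0, "rx": 0, "ry": 0, "rz": 0, "jaw": 0}, {"dx": -2.5, "dy": 0, "dz": 0, "rx": 0, "ry": 0, "rz": 0, "jaw": 0}, {"dx": 0, "dy": 0, "dz": 0, "rx": 0, "ry": 0, "rz": 0, "jaw": 0}, {"dx": 0, "dy": 0, "dz": 3, "rx": 0, "ry": 0, "rz": 0, "jaw": 0}, {"dx": 0, "dy": 0, "dz": 2.1, "rx": 0, "ry": 0, "rz": 0, "jaw": 0}, {"dx": 0.5, "dy": 0, "dz": 0, "rx": 0, "ry": 0, "rz": 0, "jaw": 0}, {"dx": 0.5, "dy": 0, "dz": 0, "rx": 0, "ry": 0, "rz": 0, "jaw": 0}, {"dx": 0, "dy": 0, "dz": 0, "rx": 0, "ry": 0, "rz": 0, "jaw": 0}])

```text
clock: 24.1
ee_pos: [0.527, 0.1497, 0.1214]
ee_rot: [0.998, -0.064, 0.001, -0.0]
wrist_force: [-0.1, -0.3, 0.5]
opening: -0.0
finger_force: 0.0
```

```bash
cat > chk.py <<'E'
# plate seen from the side camera: copper pixels along the plate's rows in front of the rack, rear in the slot gap
from plant import r,cams
from h import *
import cv2
f=cams.grab_frame("side");hsv=cv2.cvtColor(f["color"],cv2.COLOR_RGB2HSV)
m=((hsv[...,0]<14)&(hsv[...,1]>95)&(hsv[...,2]>60)).astype(np.uint8);roi=np.zeros_like(m);roi[190:235,205:262]=1;m*=roi
n,l,st,c=cv2.connectedComponentsWithStats(m);i=1+st[1:,4].argmax();print(st[i]);x0,y0,w,h,_=st[i]
ys=[y for y in range(y0+2,y0+h-2,3)];v=np.array([.9917,-.1288]);cs=np.array([.6393,.1361])
for y in ys: print(y,np.where(l[y]==i)[0][0],((at(f,(np.where(l[y]==i)[0][0]-.5,y),.053)[:2]-cs)@v*1e3).round(1))
print(r.get_obs()["wrist_force"],r.get_obs()["ee_pos"])
E
python3 chk.py
```

```text
[232 203  30  17 349]
205 234 -90.4
208 233 -91.8
211 233 -91.0
214 233 -90.1
217 232 -91.5
[-0.69554806 -0.36938177  0.71688262] [0.52641967 0.14966197 0.12138   ]
```

The plate front is within about 1.5 mm of home. A gentle nudge will confirm it.

send_rows(series=[{"dx": 0.3, "dy": 0, "dz": 0, "rx": 0, "ry": 0, "rz": 0, "jaw": 0}, {"dx": 0.2, "dy": 0, "dz": 0, "rx": 0, "ry": 0, "rz": 0, "jaw": 0}, {"dx": 0.1, "dy": 0, "dz": 0, "rx": 0, "ry": 0, "rz": 0, "jaw": 0}, {"dx": 0.1, "dy": 0, "dz": 0, "rx": 0, "ry": 0, "rz": 0, "jaw": 0}, {"dx": 0, "dy": 0, "dz": 0, "rx": 0, "ry": 0, "rz": 0, "jaw": 0}])

```text
clock: 24.65
ee_pos: [0.5322, 0.1487, 0.1203]
ee_rot: [0.998, -0.064, 0.0, -0.0]
wrist_force: [-0.2, -0.3, 0.0]
opening: 0.0
finger_force: 0.0
```

send_rows(series=[{"dx": 0.1, "dy": 0, "dz": 0, "rx": 0, "ry": 0, "rz": 0, "jaw": 0}, {"dx": 0.1, "dy": 0, "dz": 0, "rx": 0, "ry": 0, "rz": 0, "jaw": 0}, {"dx": 0, "dy": 0, "dz": 0, "rx": 0, "ry": 0, "rz": 0, "jaw": 0}])

```text
clock: 24.95
ee_pos: [0.5342, 0.1485, 0.1202]
ee_rot: [0.998, -0.064, 0.0, -0.0]
wrist_force: [0.2, -0.0, -0.1]
opening: 0.001
finger_force: 0.0
```

send_rows(series=[{"dx": 0.1, "dy": 0, "dz": 0, "rx": 0, "ry": 0, "rz": 0, "jaw": 0}, {"dx": 0.1, "dy": 0, "dz": 0, "rx": 0, "ry": 0, "rz": 0, "jaw": 0}, {"dx": 0, "dy": 0, "dz": 0, "rx": 0, "ry": 0, "rz": 0, "jaw": 0}])

```text
clock: 25.25
ee_pos: [0.5362, 0.1482, 0.1202]
ee_rot: [0.998, -0.064, 0.0, -0.0]
wrist_force: [0.2, 0.4, -0.5]
opening: 0.002
finger_force: 0.0
```

send_rows(series=[{"dx": 0.05, "dy": 0, "dz": 0, "rx": 0, "ry": 0, "rz": 0, "jaw": 0}, {"dx": 0.05, "dy": 0, "dz": 0, "rx": 0, "ry": 0, "rz": 0, "jaw": 0}, {"dx": 0, "dy": 0, "dz": 0, "rx": 0, "ry": 0, "rz": 0, "jaw": 0}])

```text
clock: 25.55
ee_pos: [0.5371, 0.1481, 0.1202]
ee_rot: [0.998, -0.064, 0.0, -0.0]
wrist_force: [0.9, -0.8, -0.9]
opening: 0.0
finger_force: 0.0
```

send_rows(series=[{"dx": 0.05, "dy": 0, "dz": 0, "rx": 0, "ry": 0, "rz": 0, "jaw": 0}, {"dx": 0.05, "dy": 0, "dz": 0, "rx": 0, "ry": 0, "rz": 0, "jaw": 0}, {"dx": 0, "dy": 0, "dz": 0, "rx": 0, "ry": 0, "rz": 0, "jaw": 0}])

```text
clock: 25.85
ee_pos: [0.5381, 0.148, 0.1202]
ee_rot: [0.998, -0.064, 0.0, -0.0]
wrist_force: [0.3, 0.2, 0.4]
opening: 0.003
finger_force: 0.0
```

send_rows(series=[{"dx": 0.05, "dy": 0, "dz": 0, "rx": 0, "ry": 0, "rz": 0, "jaw": 0}, {"dx": 0, "dy": 0, "dz": 0, "rx": 0, "ry": 0, "rz": 0, "jaw": 0}])

```text
clock: 26.05
ee_pos: [0.5385, 0.1479, 0.1202]
ee_rot: [0.998, -0.064, 0.0, -0.0]
wrist_force: [-0.1, 0.2, -0.0]
opening: 0.002
finger_force: 0.0
```

send_rows(series=[{"dx": 0.05, "dy": 0, "dz": 0, "rx": 0, "ry": 0, "rz": 0, "jaw": 0}, {"dx": 0.05, "dy": 0, "dz": 0, "rx": 0, "ry": 0, "rz": 0, "jaw": 0}, {"dx": 0, "dy": 0, "dz": 0, "rx": 0, "ry": 0, "rz": 0, "jaw": 0}])

```text
clock: 26.35
ee_pos: [0.5395, 0.1477, 0.1202]
ee_rot: [0.998, -0.064, -0.0, 0.0]
wrist_force: [0.1, -0.7, 1.3]
opening: 0.001
finger_force: 0.1
```

send_rows(series=[{"dx": 0.05, "dy": 0, "dz": 0, "rx": 0, "ry": 0, "rz": 0, "jaw": 0}, {"dx": 0.05, "dy": 0, "dz": 0, "rx": 0, "ry": 0, "rz": 0, "jaw": 0}, {"dx": 0, "dy": 0, "dz": 0, "rx": 0, "ry": 0, "rz": 0, "jaw": 0}])

```text
clock: 26.65
ee_pos: [0.5397, 0.1476, 0.1201]
ee_rot: [0.998, -0.064, -0.001, 0.0]
wrist_force: [-5.2, 1.9, 1.5]
opening: 0.002
finger_force: 2.6
```

A firm 5 N stop: the plate is home. I'll retreat.

send_rows(series=[{"dx": -0.2, "dy": 0, "dz": 0, "rx": 0, "ry": 0, "rz": 0, "jaw": 0}, {"dx": -2, "dy": 0, "dz": 0, "rx": 0, "ry": 0, "rz": 0, "jaw": 0}, {"dx": -3, "dy": 0, "dz": -1, "rx": 0, "ry": 0, "rz": 0, "jaw": 0}, {"dx": -2, "dy": 0, "dz": -3, "rx": 0, "ry": 0, "rz": 0, "jaw": 0}, {"dx": 0, "dy": 0, "dz": -4, "rx": 0, "ry": 0, "rz": 0, "jaw": 0}, {"dx": 0, "dy": 0, "dz": -3, "rx": 0, "ry": 0, "rz": 0, "jaw": 0}, {"dx": 0, "dy": 0, "dz": 0, "rx": 0, "ry": 0, "rz": 0, "jaw": 0}, {"dx": 0, "dy": 0, "dz": 0, "rx": 0, "ry": 0, "rz": 0, "jaw": 0}])

```text
clock: 27.45
ee_pos: [0.4695, 0.1569, 0.231]
ee_rot: [0.998, -0.064, 0.001, -0.0]
wrist_force: [-0.5, -0.4, 0.4]
opening: -0.005
finger_force: 0.0
```

```bash
python3 chk.py
```

```text
[232 203  30  17 324]
205 234 -90.4
208 233 -91.8
211 233 -91.0
214 233 -90.1
217 232 -91.5
[0.05586972 0.776872   0.57668119] [0.46903472 0.15674522 0.23012268]
```

```bash
python3 -c "
from plant import r
print(r.close_job())"
```

```text
the job is handed in; nothing more can be done
None
```

The copper plate is in the rack's upper slot, pushed against the back stop and released, and I handed the job in at about 27.5 s of the 56 s allowed; the system gave no pass or fail result.

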